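Change over the covered sample rack

TASK

Lift the cover off the sample rack and stand it right way up on the free dark mat. Put every new sample bottle from the pale sheet upright and fully down into a pocket of the rack, and take out the old bottle that was in the rack under the cover and stand it upright on the pale sheet. Then put the cover back and press it firmly home so that it sits level all round on the rack's shoulder; leave the other things on the bench alone.

Things in the scene. Friction and masses are not known exactly. Their poses are not given: they have to be found in the camera images.
- rack: Fixed grey plastic sample rack, 322 long (x) x 96 wide (y) x 50 high; origin at the centre of its underside, z up. A shoulder 12 wide runs all round at height 36; inside it a block 298 x 72 rises to 50, with five square pockets in a row along x. At the start the cover stands on the shoulder and hides the pockets and the old bottle in one of them.
- cover: Loose white cover, open underneath: 312 (x) x 86 (y) x 70 high, walls 4, 0.2 kg. Origin: centre of its lower edge, z up. Black bar handle on top along x: 90 long, 14 wide, 70 to 102 above the origin; grip it across y. Goes over the rack's block either way round with 3 play a side; seated, its edge rests on the shoulder, 36 above the bench, 14 below the block's top.
- mat: The free dark rubber mat for the cover, 370 long (x) x 160 wide (y), about 1 thin (level with the bench for any purpose), fixed, on one side of the rack; origin at its centre on the bench.
- tray: Pale paper-coloured sheet, 220 x 220, about 1 thin (level with the bench for any purpose), fixed, on the other side of the rack; the new bottles wait on it and the old one is to end on it. Origin at its centre on the bench.
- reagent: Bystander: large white bottle, 72 across and 150 high. Origin at its foot.
- jar: Bystander: glass jar, 72 across and 75 high. Origin at its foot.
- tipbox: Bystander: closed blue plastic box 120 x 85 x 60. Origin at its foot.
- pocket0 (a point): Centre of the floor of pocket 1 of 5, counted along the rack's +x (rack x = -116); the floor is 10 above the bench. Pocket 52 x 52, 40 deep, mouth 50 above the bench, neighbours 58 apart. Frame as the rack's.
- pocket1 (a point): Centre of the floor of pocket 2 of 5, counted along the rack's +x (rack x = -58); the floor is 10 above the bench. Pocket 52 x 52, 40 deep, mouth 50 above the bench, neighbours 58 apart. Frame as the rack's.
- pocket2 (a point): Centre of the floor of pocket 3 of 5, counted along the rack's +x (rack x = +0); the floor is 10 above the bench. Pocket 52 x 52, 40 deep, mouth 50 above the bench, neighbours 58 apart. Frame as the rack's.
- pocket3 (a point): Centre of the floor of pocket 4 of 5, counted along the rack's +x (rack x = +58); the floor is 10 above the bench. Pocket 52 x 52, 40 deep, mouth 50 above the bench, neighbours 58 apart. Frame as the rack's.
- pocket4 (a point): Centre of the floor of pocket 5 of 5, counted along the rack's +x (rack x = +116); the floor is 10 above the bench. Pocket 52 x 52, 40 deep, mouth 50 above the bench, neighbours 58 apart. Frame as the rack's.
- sample0: New sample bottle, closed, white with a green screw cap (a single piece to the robot): 44 across, 80 high, straight sides to grip, about 0.12 kg with its weight low down. Waits upright on the pale sheet. Origin at the centre of its foot, z up. Two to four of these are there; absent ones read None from the start.
- sample1: New sample bottle, closed, white with a green screw cap (a single piece to the robot): 44 across, 80 high, straight sides to grip, about 0.12 kg with its weight low down. Waits upright on the pale sheet. Origin at the centre of its foot, z up. Two to four of these are there; absent ones read None from the start.
- sample2: New sample bottle, closed, white with a green screw cap (a single piece to the robot): 44 across, 80 high, straight sides to grip, about 0.12 kg with its weight low down. Waits upright on the pale sheet. Origin at the centre of its foot, z up. Two to four of these are there; absent ones read None from the start.
- sample3: New sample bottle, closed, white with a green screw cap (a single piece to the robot): 44 across, 80 high, straight sides to grip, about 0.12 kg with its weight low down. Waits upright on the pale sheet. Origin at the centre of its foot, z up. Two to four of these are there; absent ones read None from the start.
- stored0: The old bottle, of the same kind and size as the new ones, if it stands in pocket0 at the start: exactly one of stored0 to stored4 is present, the others read None. In a pocket its top is 90 above the bench. Origin at the centre of its foot.
- stored1: The old bottle, of the same kind and size as the new ones, if it stands in pocket1 at the start: exactly one of stored0 to stored4 is present, the others read None. In a pocket its top is 90 above the bench. Origin at the centre of its foot.
- stored2: The old bottle, of the same kind and size as the new ones, if it stands in pocket2 at the start: exactly one of stored0 to stored4 is present, the others read None. In a pocket its top is 90 above the bench. Origin at the centre of its foot.
- stored3: The old bottle, of the same kind and size as the new ones, if it stands in pocket3 at the start: exactly one of stored0 to stored4 is present, the others read None. In a pocket its top is 90 above the bench. Origin at the centre of its foot.
- stored4: The old bottle, of the same kind and size as the new ones, if it stands in pocket4 at the start: exactly one of stored0 to stored4 is present, the others read None. In a pocket its top is 90 above the bench. Origin at the centre of its foot.
Mind the look-alikes: they are no part of the job. Leave any orange or pink look-alike of the sample0 alone. What is shaped like the sample2 but purple is not meant.

How it is judged:
By the outcome, as a careful person would: the job done as asked, in the order asked, and still so for the second after the job is handed in, with the robot touching nothing.
Of sample0, sample1, sample2, sample3 only 2 to 4 are there at a start; the rules pass over those that are not, and their reading is None.
Of stored0, stored1, stored2, stored3, stored4 only 1 to 1 are there at a start; the rules pass over those that are not, and their reading is None.
At some moment in a run one of sample0, sample1, sample2, sample3 may be knocked a few centimetres aside while the robot is not near it.
It also fails if it takes over 210 s, if anything falls off the work surface, if the arm or the gripper's body presses on something with over 40 N, if the wrist force passes 120 N, or if a joint passes its speed limit or range.

ROBOT

A 6-joint arm with a two-finger parallel gripper is mounted at the origin on the work surface. World frame = base frame: x ahead of the robot, y to its left, z up, the work surface at z = 0. Lengths are in m, angles in rad, forces in N, time in s.
With the tool pointing down it reaches from about 0.425 to 0.95 m from the base axis. Payload 14.7 kg.
Tool frame: the origin (TCP) lies between the finger pads; the fingertips stand bot.tips_ahead ahead of it and the grasp point (between the pads) lies 6 mm ahead of it (bot.tips_ahead is the distance from the TCP to the fingertips, in m); z points along the fingers, y is the line along which they close (so a half turn about z gives the same grasp; the last joint's range is limited). The gripper opens to 85 mm and grips with 20 to 120 N. Pads are 22 mm wide; open, the fingers measure 114 mm over their backs; the gripper's body (76 mm by 85 mm) begins 54 mm behind the grasp point. The pads swing forward as they close: fully open they stand 13 mm farther back than shut.
Start: joints at [1.179, 0.48, 1.596, -0, 1.065, -0.047], TCP at [0.22, 0.612, 0.256] pointing down, gripper open.
Joint ranges: [-2.75, 2.75], [-0.82, 2.05], [0.23, 2.67], [-1.56, 4.7], [0.09, 2.69], [-2.92, 2.92]. Speed limits (rad/s): [1.89, 1.89, 2.39, 3.01, 3.01, 3.01].

INTERFACE

Orientations are given as [roll, pitch, yaw] about the fixed x, y, z axes, in that order (R = Rz(yaw) Ry(pitch) Rx(roll)).
In Python, from bench import bot, vision, finder gives the robot as it stands.
- The arm moves only by the tool arm_command, never from a script. Its arguments are lists of equal length, an entry for each row: "delta_pos": the shift along the tool's x, y, z in mm, a list of three; "angular": the turn, a rotation vector about the tool's x, y, z in degrees, a list of three. A call has 1 to 20 rows; each row is the pose to reach, as a shift and turn from the pose commanded when the call began, along the tool's axes at that moment; what a row does not reach only later rows make up. A row lasts 1/12 s, in which the tool goes at most 41.7 mm and 7.16 degrees, less where a joint would pass 70% of its speed; a pose out of reach is approached as far as the arm can. A call with a gripper value outside its range is refused whole. "fingers" is the opening, from 0 (shut) to 1 (fully open), set as the call begins (left out, the last holds). The fingers move at their own pace and stop on an object; the grip force is fixed at half the most. Time passes only in rows, so rows that repeat a pose let the fingers close. It gives the time, the measured TCP pose, the force, the opening and the grip force at its end, in the units of the state.
- bot.get_obs(): the state, without advancing time (a new reading comes with each control period).
- vision.get_image(name): name is "scene" or "side" or "wrist"; returns a dict with "pixels" (480x640x3 uint8, red, green, blue), "range_z" (480x640 float32, m along the optical axis (not along the pixel's ray), 0 where there is no reading), "fovy" (degrees; the focal length in pixels is half the picture's height over the tangent of half this angle, whatever the lens; pixels are square), "cx", "cy" (the principal point, pixels), "position" and "orientation" of the camera in the world. Camera axes: x right, y up, looking along -z (the intrinsics and any distortion apply to the point x, -y, -z); pixel columns grow to the right and rows downward; lengths in m; the calibration is good to about 2 mm. A picture is of the moment at which its call begins.
- bot.job_done(): hands the job in; it is judged then, once.
Trained networks look in the newest picture that a camera, given by its name, has taken for a name from the list of things; names that differ only in an ending like _2 or _b are one class to them, and where a whole thing is asked for, a point or a joint stands for the part that bears it (a point fixed in the world has none). Each returns a list of dicts, best first, with "score" (0 to 1); they miss things now and then, are a little off and sometimes report something else, mostly with a low value. They report only what shows in the picture. A call takes as long as a camera call. They do not tell look-alikes from the thing itself.
- finder.spot_in(camera, label): "at" ([row, column] in pixels, amid what is visible of it).
- finder.mark_of(camera, label): "at" ([row, column] in pixels: a listed point, or the origin of a listed thing).
The state is a dict: "t": time; "joints": joint angles; "joint_vel": joint speeds; "joint_efforts": joint torques, N m; "eef_pos": TCP position; "orientation": TCP orientation; "force": force on the tool from outside, world axes, zero at the start; "torque": the same for the moment, N m; "finger_gap": finger opening in m; "grasp_force": force on a finger pad.
Only numpy, scipy, OpenCV 4.12 (cv2) and the standard library are available. Lean on these libraries where they do the work, as an engineer would, in place of code of your own. Each camera call takes 0.05 s, during which the arm holds its last target. There are 200 camera calls.

## Working session

There is one attempt and no reset: what is moved stays moved. The work goes in short steps, Python scripts to look and compute and a tool call to move; the robot and the scene stay as the last step left them, time stands still between calls to the robot, and variables do not carry over. Pictures are saved under pics/ and viewed, at most 14 in all, crops included, and the job is handed in when it is done.

Besides the shell and the picture viewer there is one more tool, called after "Emit:" as name(argument=value, ...) on one line, values as JSON. arm_command: Moves the arm, as the interface text tells. Its arguments: {"type":"object","properties":{"delta_pos":{"type":"array"},"angular":{"type":"array"},"fingers":{"type":"number"}},"required":["delta_pos","angular"]}

```bash
mkdir -p pics; cat > h.py <<'E'
import numpy as np, cv2
from scipy.spatial.transform import Rotation as R
from bench import bot, vision, finder
def rot(o):
    o=np.array(o,float)
    if o.shape==(3,3): return o
    if o.shape==(4,): raise Exception('quat?')
    return R.from_euler('xyz',o).as_matrix()
def world(im,r,c,z=None):
    """pixel->world using depth, or intersect plane z"""
    f=240/np.tan(np.radians(im['fovy'])/2)
    d=np.array([(c-im['cx'])/f,-(r-im['cy'])/f,-1.0])
    M=rot(im['orientation']);p=np.array(im['position'])
    if z is None: return p+M@d*float(im['range_z'][int(round(r)),int(round(c))])
    w=M@d; return p+w*(z-p[2])/w[2]
def cloud(im):
    f=240/np.tan(np.radians(im['fovy'])/2)
    r,c=np.mgrid[0:480,0:640]
    d=np.stack([(c-im['cx'])/f,-(r-im['cy'])/f,-np.ones_like(r,float)],-1)*im['range_z'][...,None]
    P=d@rot(im['orientation']).T+np.array(im['position'])
    P[im['range_z']<=0]=np.nan
    return P
def save(im,n,crop=None,k=1):
    a=im['pixels'][...,::-1]
    if crop: a=a[crop[0]:crop[1],crop[2]:crop[3]]
    cv2.imwrite('pics/'+n,cv2.resize(a,None,fx=k,fy=k,interpolation=cv2.INTER_CUBIC))
E
python3 - <<'E'
from h import *
o=bot.get_obs();print(o,bot.tips_ahead)
for n in('scene','side'):
    im=vision.get_image(n);save(im,n+'0.png')
    print(n,{k:v for k,v in im.items() if k not in('pixels','range_z')})
    for l in('rack','cover','mat','tray','reagent','jar','tipbox','sample0'):
        for fn in('spot_in','mark_of'):
          for d in getattr(finder,fn)(n,l)[:6]:
            print(l,fn,np.round(d['at']),round(d['score'],2),np.round(world(im,*d['at']),3) if 0<=d['at'][0]<479 and 0<=d['at'][1]<639 else '')
E
```

```text
{'t': 0.0, 'joints': array([ 1.17941541e+00,  4.80837375e-01,  1.59685414e+00, -2.03804121e-05,
        1.06510787e+00, -4.65823101e-02]), 'joint_vel': array([-0.00174002,  0.00209348, -0.00031805,  0.00073562, -0.00051551,
        0.00117324]), 'joint_efforts': array([ 4.64931596e-03, -9.50659132e+01, -4.30188239e+01,  2.36081078e-04,
        1.20216241e-02,  1.11216764e-04]), 'eef_pos': array([0.21953658, 0.61140491, 0.25567614]), 'orientation': array([-3.14038640e+00, -3.83935099e-05,  2.79680391e+00]), 'force': array([-0.4027223 , -0.79862433, -0.64970919]), 'torque': array([-0.04056143, -0.02857104, -0.0339613 ]), 'grasp_force': 0.0, 'finger_gap': 0.0853999161085907} 0.025
scene {'fovy': 49.36001568646485, 'cx': 326.79979927460124, 'cy': 240.15799351266057, 'position': array([1.33458532, 0.57238312, 0.69511986]), 'orientation': array([ 9.91008526e-01, -2.11986787e-03,  2.18527210e+00])}
rack spot_in [278. 306.] 0.95 [0.639 0.03  0.021]
rack spot_in [223. 241.] 0.21 [ 0.594 -0.196  0.056]
rack mark_of [266. 312.] 0.83 [0.614 0.028 0.038]
cover spot_in [242. 306.] 0.7 [0.626 0.021
[... 2593 characters left out ...]
 0.94 [ 0.592 -0.53   0.059]
sample0 spot_in [360. 239.] 0.91 [ 0.344 -0.393  0.074]
sample0 spot_in [342. 304.] 0.89 [ 0.466 -0.358  0.061]
sample0 spot_in [328. 365.] 0.88 [ 0.585 -0.352  0.071]
sample0 spot_in [389. 298.] 0.79 [ 0.44  -0.477  0.071]
sample0 spot_in [308. 291.] 0.68 [ 0.454 -0.244  0.054]
sample0 spot_in [325. 226.] 0.67 [ 0.321 -0.284  0.065]
sample0 mark_of [323. 290.] 0.87 [ 0.451 -0.242  0.009]
sample0 mark_of [345. 365.] 0.81 [ 0.588 -0.35   0.024]
sample0 mark_of [408. 303.] 0.77 [ 0.446 -0.477  0.022]
sample0 mark_of [360. 305.] 0.72 [ 0.467 -0.356  0.013]
sample0 mark_of [376. 244.] 0.63 [ 0.348 -0.393  0.031]
sample0 mark_of [307. 345.] 0.59 [ 0.571 -0.233  0.027]
```

View pics/scene0.png

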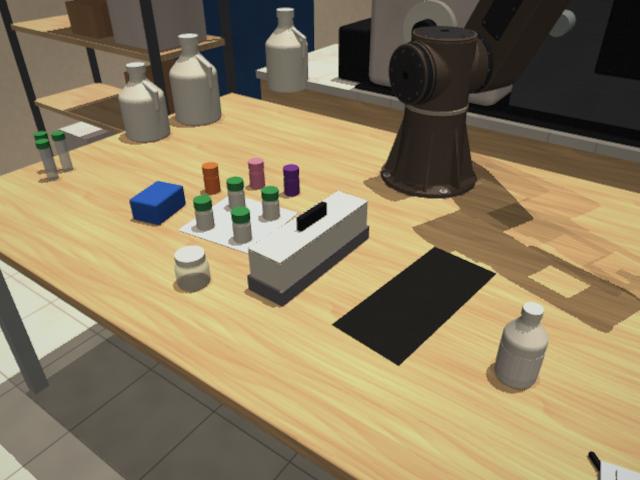

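View pics/side0.png

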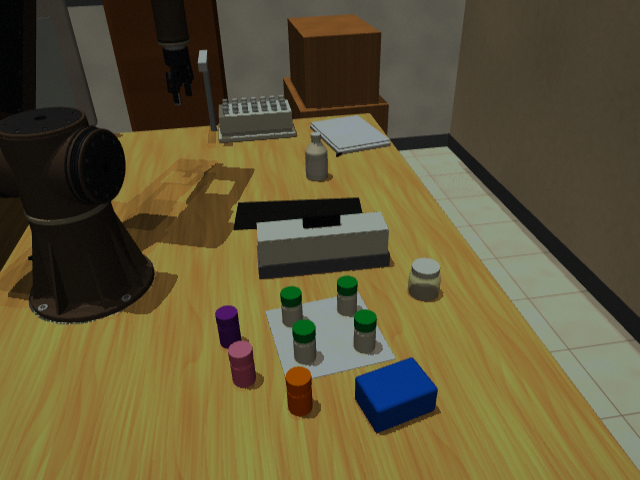

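```bash
python3 - <<'E'
from h import *
A=[]
for n in('scene','side'):
    im=vision.get_image(n);P=cloud(im);px=im['pixels'].astype(int)
    z=P[...,2]; box=(P[...,0]>.25)&(P[...,0]<.95)&(abs(P[...,1])<.55)
    # bottle tops
    m=(box&(z>.073)&(z<.084)&(P[...,1]<-.12)).astype(np.uint8)
    k,L,S,C=cv2.connectedComponentsWithStats(m)
    for i in range(1,k):
        if S[i,4]>25:
            q=P[L==i]; print(n,'top',S[i,4],np.round(C[i]),np.round(q.mean(0),3),np.round(q.min(0),3),np.round(q.max(0),3),np.median(px[L==i],0))
    # cover top
    m=box&(z>.1)&(z<.111)&(P[...,1]>-.12)&(P[...,1]<.12)
    print(n,'coverbbox top',m.sum(),cv2.minAreaRect((P[m][:,:2]*1000).astype(np.float32)), np.median(z[m]))
    m=box&(z>.13)&(z<.145)&(P[...,1]>-.12)&(P[...,1]<.12)
    print(n,'handle',m.sum(),cv2.minAreaRect((P[m][:,:2]*1000).astype(np.float32)), np.percentile(z[m],95))
    m=box&(abs(z)<.006)&(P[...,1]>.08)&(px.sum(-1)<200)
    print(n,'mat',m.sum(),cv2.minAreaRect((P[m][:,:2]*1000).astype(np.float32)))
E
```

```text
scene top 97 [255. 161.] [ 0.349 -0.369  0.076] [ 0.323 -0.394  0.073] [ 0.369 -0.347  0.08 ] [213. 141. 159.]
scene top 99 [209. 166.] [ 0.444 -0.452  0.076] [ 0.422 -0.475  0.073] [ 0.466 -0.43   0.08 ] [211. 127.  62.]
scene top 105 [290. 168.] [ 0.326 -0.26   0.077] [ 0.301 -0.283  0.073] [ 0.345 -0.239  0.082] [124.  59. 142.]
scene top 121 [234. 181.] [ 0.472 -0.332  0.077] [ 0.447 -0.356  0.073] [ 0.492 -0.313  0.08 ] [ 66. 151.  79.]
scene top 132 [269. 190.] [ 0.459 -0.222  0.077] [ 0.436 -0.247  0.073] [ 0.48 -0.2   0.08] [ 66. 151.  79.]
scene top 148 [201. 200.] [ 0.593 -0.325  0.077] [ 0.567 -0.35   0.073] [ 0.615 -0.303  0.08 ] [ 66. 151.  79.]
scene top 160 [239. 212.] [ 0.582 -0.209  0.077] [ 0.557 -0.234  0.073] [ 0.603 -0.188  0.08 ] [ 66. 151.  79.]
scene top 74 [190. 255.] [ 0.771 -0.173  0.074] [ 0.749 -0.204  0.073] [ 0.795 -0.149  0.076] [220. 222. 214.]
scene coverbbox top 2685 ((557.612548828125, -14.554412841796875), (90.26024627685547, 318.2287292480469), 88.84070587158203) 0.10347016302682188
scene handle 189 ((557.6949462890625, -15.645234107971191), (17.
[... 762 characters left out ...]
0.468 -0.339  0.08 ] [ 0.446 -0.36   0.073] [ 0.49  -0.314  0.084] [ 2. 97. 25.]
side top 398 [240. 350.] [ 0.346 -0.375  0.08 ] [ 0.324 -0.396  0.073] [ 0.368 -0.349  0.084] [146.  81. 102.]
side top 468 [298. 377.] [ 0.442 -0.459  0.08 ] [ 0.42  -0.478  0.073] [ 0.464 -0.434  0.084] [147.  71.   0.]
side coverbbox top 2372 ((557.840087890625, -14.537651062011719), (99.36544036865234, 312.5030212402344), 88.61431121826172) 0.1074363342456795
side handle 230 ((556.8051147460938, -16.484264373779297), (20.05549430847168, 89.0103759765625), 88.88475036621094) 0.14116096621815996
side mat 4042 ((486.0528564453125, 326.0496826171875), (472.2448425292969, 447.9888000488281), 0.041998885571956635)
```

Four green-capped bottles stand on the sheet (scene pixels (200,200), (181,234), (190,269), (212,239)). The orange (166,209), pink (161,255) and purple (168,290) look-alikes stand off the sheet and are left alone. The cover is seated on the rack, and the mat is on the +y side.

```bash
cat >> h.py <<'E'
def plan(x,y,z,yaw,frm=None):
    """shift (mm, tool axes) and turn (deg) to a tool-down pose; frm=(x,y,z,yawdeg) commanded, else measured"""
    if frm is None:
        o=bot.get_obs(); p=np.array(o['eef_pos']); M=rot(o['orientation'])
    else:
        p=np.array(frm[:3]); M=R.from_euler('xyz',[np.pi,0,np.radians(frm[3])]).as_matrix()
    T=R.from_euler('xyz',[np.pi,0,np.radians(yaw)]).as_matrix()
    print('d',np.round(M.T@(np.array([x,y,z])-p)*1000,1),'ang',np.round(np.degrees(R.from_matrix(M.T@T).as_rotvec()),2))
def bottles(n='side'):
    im=vision.get_image(n);P=cloud(im);z=P[...,2];px=im['pixels'].astype(int)
    m=((P[...,0]>.25)&(P[...,0]<.95)&(abs(P[...,1])<.55)&(z>.07)&(z<.1)&(px[...,1]>1.3*px[...,0])&(px[...,1]>1.3*px[...,2])).astype(np.uint8)
    k,L,S,C=cv2.connectedComponentsWithStats(m); out=[]
    for i in range(1,k):
        if S[i,4]>25:
            q=P[L==i]; c=(q.min(0)+q.max(0))/2; print(n,S[i,4],np.round(c,3),'ext',np.round(q.max(0)-q.min(0),3)); out.append(c)
    return out
E
python3 -c "
from h import *
plan(.5576,-.0155,.26,178.8)"
```

```text
d [-530.  -476.1   -3.7] ang [ -0.    -0.   -18.55]
```

Emit:
arm_command(delta_pos=[[-530,-476,-4],[-530,-476,-4],[-530,-476,-4],[-530,-476,-4],[-530,-476,-4],[-530,-476,-4],[-530,-476,-4],[-530,-476,-4],[-530,-476,-4],[-530,-476,-4],[-530,-476,-4],[-530,-476,-4],[-530,-476,-4],[-530,-476,-4],[-530,-476,-4],[-530,-476,-4],[-530,-476,-4],[-530,-476,-4],[-530,-476,-4],[-530,-476,-4]], angular=[[0,0,-18.6],[0,0,-18.6],[0,0,-18.6],[0,0,-18.6],[0,0,-18.6],[0,0,-18.6],[0,0,-18.6],[0,0,-18.6],[0,0,-18.6],[0,0,-18.6],[0,0,-18.6],[0,0,-18.6],[0,0,-18.6],[0,0,-18.6],[0,0,-18.6],[0,0,-18.6],[0,0,-18.6],[0,0,-18.6],[0,0,-18.6],[0,0,-18.6]], fingers=1)

```text
t: 3.47
eef_pos: [0.5573, -0.0156, 0.26]
orientation: [3.141, -0.001, 3.12]
force: [0.0, 2.0, 0.4]
finger_gap: 0.0855
grasp_force: 0.0
```

```bash
python3 - <<'E'
from h import *
o=bot.get_obs();print(o['t'],o['eef_pos'],np.degrees(o['orientation']),o['joints'])
im=vision.get_image('wrist');save(im,'wrist0.png');P=cloud(im);z=P[...,2]
print(im['position'],im['orientation'])
m=(z>.128)&(z<.15)&(abs(P[...,0]-.557)<.07)&(abs(P[...,1]+.015)<.04)
print('handle',m.sum(),cv2.minAreaRect((P[m][:,:2]*1000).astype(np.float32)),np.median(z[m]))
m=(z>.098)&(z<.115)
print('top',m.sum(),cv2.minAreaRect((P[m][:,:2]*1000).astype(np.float32)),np.median(z[m]))
plan(.5576,-.0155,.140,178.8)
E
```

```text
3.4667 [ 0.55729794 -0.01558623  0.26004757] [ 1.79986325e+02 -3.76591171e-02  1.78765420e+02] [-8.24586803e-02  3.47680685e-01  1.80600730e+00  2.37325814e-04
  9.88575264e-01 -1.63183801e+00]
[ 0.47685417 -0.01367658  0.37799467] [-3.17294342e-01 -4.86124951e-04  1.54921592e+00]
handle 3304 ((556.4317626953125, -15.879612922668457), (13.852673530578613, 89.1029052734375), 88.33134460449219) 0.1379962183340804
top 51086 ((565.953369140625, -16.20532989501953), (86.4132080078125, 295.84124755859375), 88.49870300292969) 0.10613707617552368
d [ -0.7  -0.7 120.2] ang [ 0.02 -0.04  0.04]
```

View pics/wrist0.png

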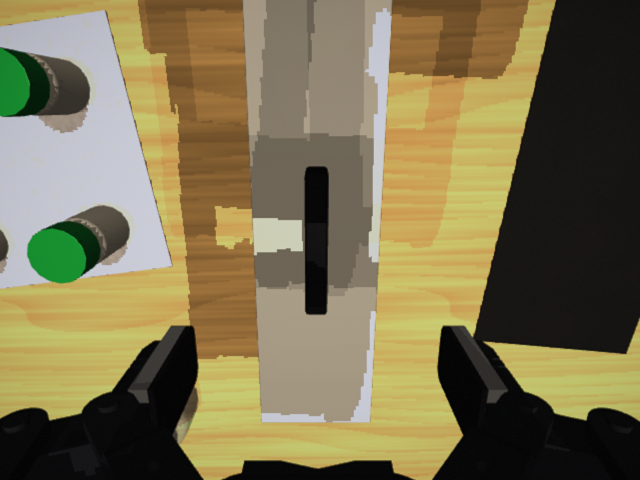

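The wrist picture shows the black handle centred at pixel (240,316), running along rack x. It measures 14 x 89 mm with its top at 0.138 m, as it should.

Emit:
arm_command(delta_pos=[[1,0,30],[1,0,60],[1,0,90],[1,0,110],[1,0,122],[1,0,122],[1,0,122]], angular=[[0,0,0.3],[0,0,0.3],[0,0,0.3],[0,0,0.3],[0,0,0.3],[0,0,0.3],[0,0,0.3]])

```text
t: 4.1
eef_pos: [0.5559, -0.0141, 0.1383]
orientation: [3.141, -0.001, 3.118]
force: [0.3, -0.2, 0.8]
finger_gap: 0.0856
grasp_force: 0.0
```

Emit:
arm_command(delta_pos=[[0,0,0],[0,0,0],[0,0,0],[0,0,0],[0,0,0],[0,0,0],[0,0,0],[0,0,0],[0,0,0],[0,0,0],[0,0,0],[0,0,0]], angular=[[0,0,0],[0,0,0],[0,0,0],[0,0,0],[0,0,0],[0,0,0],[0,0,0],[0,0,0],[0,0,0],[0,0,0],[0,0,0],[0,0,0]], fingers=0)

```text
t: 5.1
eef_pos: [0.5567, -0.0155, 0.1385]
orientation: [-3.141, 0.0, 3.116]
force: [-1.7, -2.3, 6.0]
finger_gap: 0.013
grasp_force: 62.2
```

Emit:
arm_command(delta_pos=[[0,0,-8],[0,0,-16],[0,0,-24],[0,0,-40],[0,0,-60],[0,0,-80],[0,0,-100],[0,0,-120],[0,0,-120],[0,0,-120]], angular=[[0,0,0],[0,0,0],[0,0,0],[0,0,0],[0,0,0],[0,0,0],[0,0,0],[0,0,0],[0,0,0],[0,0,0]])

```text
t: 5.93
eef_pos: [0.5571, -0.0153, 0.2597]
orientation: [-3.141, 0.003, 3.116]
force: [-0.4, 0.2, -1.8]
finger_gap: 0.0126
grasp_force: 61.1
```

```bash
python3 - <<'E'
from h import *
o=bot.get_obs();print(o['eef_pos'],np.degrees(o['orientation']),o['finger_gap'],o['force'])
for n in('scene','side'):
    im=vision.get_image(n);P=cloud(im);z=P[...,2]
    m=((abs(z)<.008)&(P[...,0]>.25)&(P[...,0]<.8)&(P[...,1]>.1)&(P[...,1]<.4)&(im['pixels'].max(-1)<60)).astype(np.uint8)
    k,L,S,C=cv2.connectedComponentsWithStats(m); i=1+S[1:,4].argmax(); print(n,cv2.minAreaRect((P[L==i][:,:2]*1000).astype(np.float32)))
save(im,'side1.png',(200,400,200,460),3)
bottles('side')
im=vision.get_image('wrist');P=cloud(im)
plan(.5306,.242,.2585,175,(*o['eef_pos'],178.5))
E
```

```text
[ 0.55712621 -0.01533276  0.25965803] [-1.79993879e+02  1.51519644e-01  1.78547135e+02] 0.012631634907808786 [-0.43634968  0.19846643 -1.75509334]
scene ((530.6585693359375, 242.1567840576172), (159.89659118652344, 371.4654235839844), 83.11492919921875)
side ((530.5491333007812, 236.6162872314453), (163.56204223632812, 369.634521484375), 82.96562194824219)
side 252 [ 0.441 -0.017  0.083] ext [0.043 0.044 0.025]
side 278 [ 0.579 -0.213  0.078] ext [0.044 0.05  0.016]
side 301 [ 0.457 -0.227  0.077] ext [0.044 0.046 0.015]
side 354 [ 0.59  -0.33   0.078] ext [0.044 0.047 0.015]
side 378 [ 0.468 -0.335  0.077] ext [0.043 0.05  0.014]
d [ 33.3 256.6   1.2] ang [-0.  -0.   3.5]
```

View pics/side1.png

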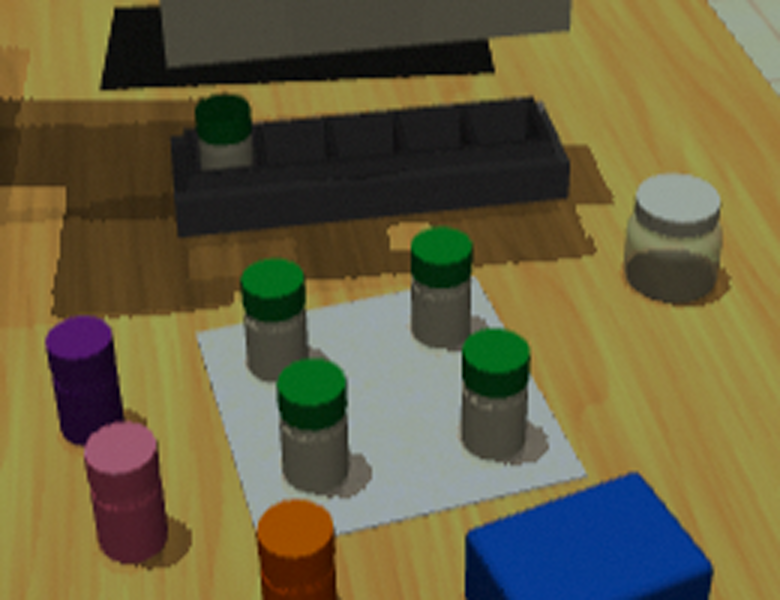

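The old bottle is in the left-most pocket, crop pixel (140,225), x ≈ 0.441. The other four pockets are empty and the cover is in the gripper.

Emit:
arm_command(delta_pos=[[3,25,0],[8,60,0],[13,95,0],[18,130,0],[22,165,0],[26,200,0],[30,230,0],[33,254,0],[33,254,0],[33,254,35],[33,254,70],[33,254,100],[33,254,125],[33,254,140],[33,254,147],[33,254,151],[33,254,153],[33,254,154],[33,254,155],[33,254,155]], angular=[[0,0,0.5],[0,0,1],[0,0,1.5],[0,0,2],[0,0,2.5],[0,0,3],[0,0,3.5],[0,0,3.5],[0,0,3.5],[0,0,3.5],[0,0,3.5],[0,0,3.5],[0,0,3.5],[0,0,3.5],[0,0,3.5],[0,0,3.5],[0,0,3.5],[0,0,3.5],[0,0,3.5],[0,0,3.5]])

```text
t: 7.8
eef_pos: [0.5305, 0.2395, 0.104]
orientation: [3.141, 0.001, 3.055]
force: [-0.5, -0.2, -1.3]
finger_gap: 0.0129
grasp_force: 61.0
```

Emit:
arm_command(delta_pos=[[0,0,0.5],[0,0,1],[0,0,1.5],[0,0,2],[0,0,2]], angular=[[0,0,0],[0,0,0],[0,0,0],[0,0,0],[0,0,0]])

```text
t: 8.22
eef_pos: [0.5303, 0.2392, 0.1024]
orientation: [3.142, 0.001, 3.055]
force: [-4.0, -5.5, 16.8]
finger_gap: 0.0125
grasp_force: 63.7
```

Emit:
arm_command(delta_pos=[[0,0,-1],[0,0,-1],[0,0,-1],[0,0,-1],[0,0,-1],[0,0,-1],[0,0,-1],[0,0,-20],[0,0,-55],[0,0,-90],[0,0,-130],[0,0,-158],[0,0,-158]], angular=[[0,0,0],[0,0,0],[0,0,0],[0,0,0],[0,0,0],[0,0,0],[0,0,0],[0,0,0],[0,0,0],[0,0,0],[0,0,0],[0,0,0],[0,0,0]], fingers=1)

```text
t: 9.3
eef_pos: [0.5325, 0.2404, 0.2654]
orientation: [3.138, 0.008, 3.055]
force: [1.0, -0.5, 0.1]
finger_gap: 0.0855
grasp_force: 0.0
```

```bash
python3 - <<'E'
from h import *
o=bot.get_obs();print(o['eef_pos'],np.degrees(o['orientation']))
for n in('scene','side'):
    im=vision.get_image(n);P=cloud(im);z=P[...,2]
    bottles(n)
    m=(z>.063)&(z<.08)&(P[...,1]>.15)&(P[...,1]<.34)&(P[...,0]>.3)&(P[...,0]<.75)
    print(n,'cover',cv2.minAreaRect((P[m][:,:2]*1000).astype(np.float32)),np.median(z[m]))
    m=(z>.043)&(z<.055)&(P[...,1]>-.1)&(P[...,1]<.07)&(P[...,0]>.3)&(P[...,0]<.8)
    print(n,'block',cv2.minAreaRect((P[m][:,:2]*1000).astype(np.float32)),np.median(z[m]))
plan(.5,-.2,.26,178.5)
E
```

```text
[0.53251922 0.24040133 0.26537492] [179.78402751   0.43933829 175.05081378]
scene 132 [ 0.469 -0.333  0.076] ext [0.045 0.043 0.012]
scene 143 [ 0.458 -0.224  0.075] ext [0.045 0.046 0.01 ]
scene 158 [ 0.591 -0.327  0.075] ext [0.047 0.049 0.01 ]
scene 247 [ 0.442 -0.01   0.081] ext [0.049 0.045 0.021]
scene 185 [ 0.579 -0.21   0.075] ext [0.048 0.045 0.01 ]
scene cover ((531.4291381835938, 239.82154846191406), (88.89095306396484, 315.26739501953125), 84.859619140625) 0.06781759297461842
scene block ((557.5997924804688, -15.595958709716797), (77.91193389892578, 303.2690124511719), 88.2535629272461) 0.04683807970923026
side 264 [ 0.441 -0.016  0.082] ext [0.043 0.046 0.024]
side 277 [ 0.579 -0.213  0.077] ext [0.044 0.046 0.014]
side 288 [ 0.457 -0.227  0.078] ext [0.044 0.045 0.015]
side 353 [ 0.59  -0.329  0.078] ext [0.044 0.046 0.015]
side 369 [ 0.468 -0.336  0.077] ext [0.043 0.046 0.014]
side cover ((530.4710693359375, 236.60903930664062), (97.65178680419922, 311.3559875488281), 85.50849914550781) 0.07164295648810648
side block ((557.9310302734375, -15.493293762207031), (81.27652740478516, 298.50946044921875), 88.56941223144531) 0.05009077911628668
d [  -8.5 -440.1   -1.3] ang [-0.03 -0.06 -3.46]
```

```bash
python3 - <<'E'
from h import *
c=(.530,.2395,.259,175.05)
plan(.579,-.2115,.2,178.5,c)
plan(.579,-.2115,.071,178.5,c)
E
```

```text
d [ -87.7 -445.1   59. ] ang [ 0.    0.   -3.45]
d [ -87.7 -445.1  188. ] ang [ 0.    0.   -3.45]
```

Emit:
arm_command(delta_pos=[[-88,-445,40],[-88,-445,40],[-88,-445,40],[-88,-445,40],[-88,-445,40],[-88,-445,40],[-88,-445,40],[-88,-445,40],[-88,-445,40],[-88,-445,40],[-88,-445,40],[-88,-445,40],[-88,-445,60],[-88,-445,90],[-88,-445,120],[-88,-445,150],[-88,-445,170],[-88,-445,182],[-88,-445,188],[-88,-445,188]], angular=[[0,0,-3.5],[0,0,-3.5],[0,0,-3.5],[0,0,-3.5],[0,0,-3.5],[0,0,-3.5],[0,0,-3.5],[0,0,-3.5],[0,0,-3.5],[0,0,-3.5],[0,0,-3.5],[0,0,-3.5],[0,0,-3.5],[0,0,-3.5],[0,0,-3.5],[0,0,-3.5],[0,0,-3.5],[0,0,-3.5],[0,0,-3.5],[0,0,-3.5]])

```text
t: 11.17
eef_pos: [0.5785, -0.2112, 0.0698]
orientation: [3.141, -0.002, 3.116]
force: [-1.3, -0.3, -0.1]
finger_gap: 0.0855
grasp_force: 0.0
```

```bash
python3 - <<'E'
from h import *
o=bot.get_obs();print(o['eef_pos'],np.degrees(o['orientation']))
im=vision.get_image('side');save(im,'side2.png',(200,400,200,460),3)
E
```

```text
[ 0.57851214 -0.21117864  0.06982024] [ 1.79947955e+02 -1.34002678e-01  1.78544914e+02]
```

View pics/side2.png

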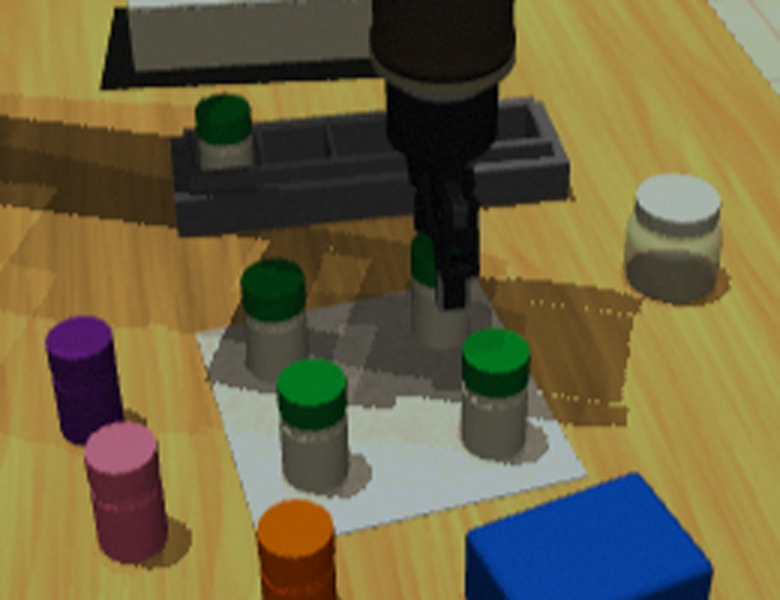

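The gripper straddles the green bottle at crop pixel (440,290), and the other bottles have not moved.

Emit:
arm_command(delta_pos=[[0,0,0],[0,0,0],[0,0,0],[0,0,0],[0,0,0],[0,0,0],[0,0,0],[0,0,0],[0,0,-15],[0,0,-40],[0,0,-70],[0,0,-90],[0,0,-90],[0,0,-90]], angular=[[0,0,0],[0,0,0],[0,0,0],[0,0,0],[0,0,0],[0,0,0],[0,0,0],[0,0,0],[0,0,0],[0,0,0],[0,0,0],[0,0,0],[0,0,0],[0,0,0]], fingers=0)

```text
t: 12.38
eef_pos: [0.58, -0.2119, 0.1628]
orientation: [-3.14, 0.003, 3.116]
force: [-0.1, 0.1, -1.6]
finger_gap: 0.043
grasp_force: 61.1
```

```bash
python3 - <<'E'
from h import *
o=bot.get_obs();print(o['eef_pos'],np.degrees(o['orientation']),o['finger_gap'])
im=vision.get_image('wrist');save(im,'wrist1.png')
P=cloud(im);z=P[...,2]
m=(z>.045)&(z<.055)&(P[...,1]>-.1)&(P[...,1]<.07)&(P[...,0]>.3)&(P[...,0]<.8)
print('block',m.sum(),cv2.minAreaRect((P[m][:,:2]*1000).astype(np.float32)),np.median(z[m]))
bottles('side')
c=(.579,-.2115,.161,178.5)
plan(.6736,-.0185,.161,178.5,c)
E
```

```text
[ 0.57998847 -0.21187052  0.16283647] [-1.79936178e+02  1.58558440e-01  1.78541399e+02] 0.04303776772013197
block 9605 ((585.85302734375, -50.89727783203125), (258.3273010253906, 57.037322998046875), 12.069550514221191) 0.04970708481253988
side 255 [ 0.441 -0.017  0.083] ext [0.043 0.042 0.025]
side 284 [ 0.456 -0.227  0.078] ext [0.042 0.045 0.015]
side 355 [ 0.59  -0.329  0.078] ext [0.044 0.046 0.015]
side 376 [ 0.468 -0.337  0.077] ext [0.043 0.047 0.015]
d [-89.5 195.4   0. ] ang [0. 0. 0.]
```

View pics/wrist1.png

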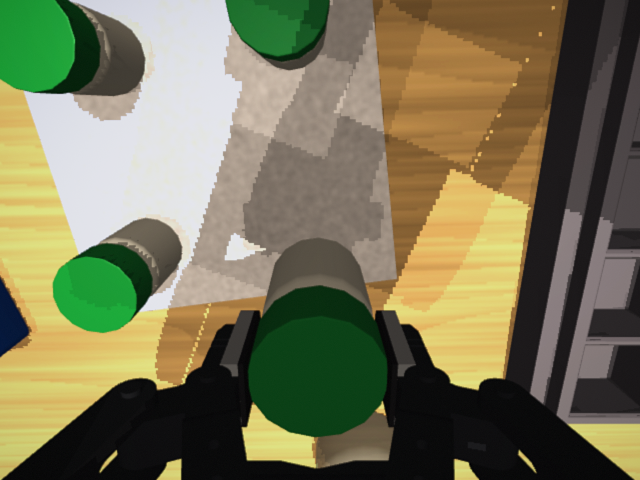

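The bottle is held squarely between the pads around (360,318), with an opening of 43 mm.

Emit:
arm_command(delta_pos=[[-15,35,0],[-33,72,0],[-51,110,0],[-68,147,0],[-82,180,0],[-89,195,0],[-89,195,0],[-89,195,0],[-89,195,20],[-89,195,35],[-89,195,45],[-89,195,55],[-89,195,63],[-89,195,70],[-89,195,75],[-89,195,78],[-89,195,79],[-89,195,79]], angular=[[0,0,0],[0,0,0],[0,0,0],[0,0,0],[0,0,0],[0,0,0],[0,0,0],[0,0,0],[0,0,0],[0,0,0],[0,0,0],[0,0,0],[0,0,0],[0,0,0],[0,0,0],[0,0,0],[0,0,0],[0,0,0]])

```text
t: 13.98
eef_pos: [0.6735, -0.0189, 0.0827]
orientation: [-3.141, 0.001, 3.116]
force: [-0.3, 0.4, -1.0]
finger_gap: 0.0427
grasp_force: 61.4
```

Emit:
arm_command(delta_pos=[[0,0,1],[0,0,1],[0,0,1],[0,0,1],[0,0,1],[0,0,1],[0,0,-20],[0,0,-50],[0,0,-85],[0,0,-110],[0,0,-118],[0,0,-118]], angular=[[0,0,0],[0,0,0],[0,0,0],[0,0,0],[0,0,0],[0,0,0],[0,0,0],[0,0,0],[0,0,0],[0,0,0],[0,0,0],[0,0,0]], fingers=1)

```text
t: 14.98
eef_pos: [0.6745, -0.0189, 0.203]
orientation: [-3.141, 0.004, 3.116]
force: [0.3, -0.5, -0.7]
finger_gap: 0.0853
grasp_force: 0.0
```

```bash
python3 - <<'E'
from h import *
o=bot.get_obs();print(o['eef_pos'],o['finger_gap'],o['force'])
for n in('scene','side'): bottles(n)
c=(.6736,-.0185,.200,178.5)
plan(.5905,-.3285,.071,178.5,c)
plan(.6156,-.017,.161,178.5,(.5905,-.3285,.161,178.5))
E
```

```text
[ 0.67452103 -0.01894983  0.20296818] 0.0853103980023572 [ 0.33811246 -0.45817894 -0.67996266]
scene 125 [ 0.469 -0.334  0.075] ext [0.047 0.045 0.01 ]
scene 151 [ 0.458 -0.224  0.076] ext [0.045 0.045 0.011]
scene 157 [ 0.591 -0.327  0.075] ext [0.045 0.048 0.01 ]
scene 239 [ 0.444 -0.011  0.08 ] ext [0.048 0.043 0.021]
scene 344 [ 0.675 -0.017  0.08 ] ext [0.044 0.044 0.02 ]
side 248 [ 0.672 -0.02   0.083] ext [0.043 0.048 0.025]
side 257 [ 0.441 -0.016  0.083] ext [0.044 0.044 0.025]
side 297 [ 0.456 -0.228  0.077] ext [0.044 0.045 0.014]
side 352 [ 0.59  -0.33   0.077] ext [0.043 0.045 0.015]
side 375 [ 0.468 -0.336  0.078] ext [0.043 0.048 0.015]
d [  75.  -312.1  129. ] ang [0. 0. 0.]
d [-16.9 312.1   0. ] ang [0. 0. 0.]
```

Emit:
arm_command(delta_pos=[[75,-312,0],[75,-312,0],[75,-312,0],[75,-312,0],[75,-312,0],[75,-312,0],[75,-312,0],[75,-312,0],[75,-312,0],[75,-312,10],[75,-312,40],[75,-312,70],[75,-312,95],[75,-312,112],[75,-312,123],[75,-312,129],[75,-312,129]], angular=[[0,0,0],[0,0,0],[0,0,0],[0,0,0],[0,0,0],[0,0,0],[0,0,0],[0,0,0],[0,0,0],[0,0,0],[0,0,0],[0,0,0],[0,0,0],[0,0,0],[0,0,0],[0,0,0],[0,0,0]], fingers=1)

```text
t: 16.5
eef_pos: [0.5897, -0.3276, 0.0694]
orientation: [3.14, -0.002, 3.117]
force: [-1.2, 0.6, 0.2]
finger_gap: 0.0854
grasp_force: 0.0
```

Emit:
arm_command(delta_pos=[[0,0,0],[0,0,0],[0,0,0],[0,0,0],[0,0,0],[0,0,0],[0,0,0],[0,0,0],[0,0,-15],[0,0,-40],[0,0,-70],[0,0,-90],[0,0,-90],[0,0,-90]], angular=[[0,0,0],[0,0,0],[0,0,0],[0,0,0],[0,0,0],[0,0,0],[0,0,0],[0,0,0],[0,0,0],[0,0,0],[0,0,0],[0,0,0],[0,0,0],[0,0,0]], fingers=0)

```text
t: 17.67
eef_pos: [0.591, -0.3293, 0.163]
orientation: [-3.14, 0.003, 3.116]
force: [-1.2, 0.9, -1.0]
finger_gap: 0.0426
grasp_force: 61.1
```

Emit:
arm_command(delta_pos=[[-2,30,0],[-4,70,0],[-6,110,0],[-9,150,0],[-11,190,0],[-13,230,0],[-15,270,0],[-17,300,0],[-17,312,0],[-17,312,0],[-17,312,5],[-17,312,20],[-17,312,38],[-17,312,50],[-17,312,60],[-17,312,68],[-17,312,74],[-17,312,78],[-17,312,79],[-17,312,79]], angular=[[0,0,0],[0,0,0],[0,0,0],[0,0,0],[0,0,0],[0,0,0],[0,0,0],[0,0,0],[0,0,0],[0,0,0],[0,0,0],[0,0,0],[0,0,0],[0,0,0],[0,0,0],[0,0,0],[0,0,0],[0,0,0],[0,0,0],[0,0,0]])

```text
t: 19.33
eef_pos: [0.6155, -0.0176, 0.0827]
orientation: [-3.141, 0.001, 3.116]
force: [0.3, 0.2, -1.8]
finger_gap: 0.0422
grasp_force: 61.2
```

Emit:
arm_command(delta_pos=[[0,0,1],[0,0,1],[0,0,1],[0,0,1],[0,0,1],[0,0,1],[0,0,-20],[0,0,-50],[0,0,-85],[0,0,-110],[0,0,-118],[0,0,-118]], angular=[[0,0,0],[0,0,0],[0,0,0],[0,0,0],[0,0,0],[0,0,0],[0,0,0],[0,0,0],[0,0,0],[0,0,0],[0,0,0],[0,0,0]], fingers=1)

```text
t: 20.33
eef_pos: [0.6165, -0.0175, 0.2028]
orientation: [-3.141, 0.004, 3.116]
force: [0.6, -0.1, -0.2]
finger_gap: 0.0852
grasp_force: 0.0
```

```bash
python3 - <<'E'
from h import *
for n in('scene','side'): bottles(n)
c=(.6156,-.017,.200,178.5)
plan(.4575,-.226,.071,178.5,c)
plan(.5576,-.0155,.161,178.5,(.4575,-.226,.161,178.5))
E
```

```text
scene 134 [ 0.468 -0.334  0.075] ext [0.049 0.046 0.01 ]
scene 93 [ 0.461 -0.223  0.075] ext [0.038 0.043 0.009]
scene 238 [ 0.443 -0.01   0.08 ] ext [0.046 0.044 0.02 ]
scene 654 [ 0.646 -0.016  0.08 ] ext [0.105 0.046 0.02 ]
side 249 [ 0.672 -0.021  0.083] ext [0.042 0.046 0.025]
side 260 [ 0.614 -0.019  0.082] ext [0.043 0.05  0.024]
side 254 [ 0.442 -0.015  0.083] ext [0.043 0.049 0.025]
side 301 [ 0.457 -0.227  0.078] ext [0.044 0.045 0.015]
side 372 [ 0.468 -0.336  0.077] ext [0.043 0.046 0.014]
d [ 152.6 -213.1  129. ] ang [0. 0. 0.]
d [-94.6 213.    0. ] ang [0. 0. 0.]
```

Emit:
arm_command(delta_pos=[[153,-213,0],[153,-213,0],[153,-213,0],[153,-213,0],[153,-213,0],[153,-213,0],[153,-213,0],[153,-213,0],[153,-213,10],[153,-213,40],[153,-213,70],[153,-213,95],[153,-213,112],[153,-213,123],[153,-213,129],[153,-213,129]], angular=[[0,0,0],[0,0,0],[0,0,0],[0,0,0],[0,0,0],[0,0,0],[0,0,0],[0,0,0],[0,0,0],[0,0,0],[0,0,0],[0,0,0],[0,0,0],[0,0,0],[0,0,0],[0,0,0]], fingers=1)

```text
t: 21.77
eef_pos: [0.4567, -0.2254, 0.0698]
orientation: [3.141, -0.002, 3.117]
force: [-0.7, 0.2, -0.1]
finger_gap: 0.0857
grasp_force: 0.0
```

Emit:
arm_command(delta_pos=[[0,0,0],[0,0,0],[0,0,0],[0,0,0],[0,0,0],[0,0,0],[0,0,0],[0,0,0],[0,0,-15],[0,0,-40],[0,0,-70],[0,0,-90],[0,0,-90],[0,0,-90]], angular=[[0,0,0],[0,0,0],[0,0,0],[0,0,0],[0,0,0],[0,0,0],[0,0,0],[0,0,0],[0,0,0],[0,0,0],[0,0,0],[0,0,0],[0,0,0],[0,0,0]], fingers=0)

```text
t: 22.93
eef_pos: [0.4576, -0.2269, 0.1628]
orientation: [-3.14, 0.003, 3.116]
force: [0.1, -0.4, -1.1]
finger_gap: 0.0426
grasp_force: 60.9
```

Emit:
arm_command(delta_pos=[[-12,28,0],[-29,65,0],[-46,102,0],[-62,140,0],[-79,178,0],[-91,205,0],[-95,213,0],[-95,213,0],[-95,213,5],[-95,213,20],[-95,213,38],[-95,213,50],[-95,213,60],[-95,213,68],[-95,213,74],[-95,213,78],[-95,213,79],[-95,213,79]], angular=[[0,0,0],[0,0,0],[0,0,0],[0,0,0],[0,0,0],[0,0,0],[0,0,0],[0,0,0],[0,0,0],[0,0,0],[0,0,0],[0,0,0],[0,0,0],[0,0,0],[0,0,0],[0,0,0],[0,0,0],[0,0,0]])

```text
t: 24.43
eef_pos: [0.5573, -0.0162, 0.0826]
orientation: [-3.141, 0.0, 3.116]
force: [0.4, -0.9, -0.7]
finger_gap: 0.0422
grasp_force: 61.0
```

Emit:
arm_command(delta_pos=[[0,0,1],[0,0,1],[0,0,1],[0,0,1],[0,0,1],[0,0,1],[0,0,-20],[0,0,-50],[0,0,-85],[0,0,-110],[0,0,-118],[0,0,-118]], angular=[[0,0,0],[0,0,0],[0,0,0],[0,0,0],[0,0,0],[0,0,0],[0,0,0],[0,0,0],[0,0,0],[0,0,0],[0,0,0],[0,0,0]], fingers=1)

```text
t: 25.43
eef_pos: [0.5585, -0.016, 0.2025]
orientation: [-3.141, 0.004, 3.116]
force: [0.2, 1.0, -0.0]
finger_gap: 0.0855
grasp_force: 0.0
```

```bash
python3 - <<'E'
from h import *
for n in('scene','side'): bottles(n)
c=(.5576,-.0155,.200,178.5)
plan(.4685,-.335,.071,178.5,c)
plan(.4996,-.014,.161,178.5,(.4685,-.335,.161,178.5))
E
```

```text
scene 133 [ 0.469 -0.332  0.075] ext [0.05  0.047 0.01 ]
scene 239 [ 0.444 -0.011  0.08 ] ext [0.046 0.043 0.021]
scene 941 [ 0.617 -0.015  0.081] ext [0.16  0.049 0.022]
side 247 [ 0.671 -0.021  0.083] ext [0.042 0.044 0.025]
side 262 [ 0.615 -0.016  0.082] ext [0.043 0.052 0.024]
side 254 [ 0.555 -0.017  0.083] ext [0.042 0.047 0.025]
side 253 [ 0.441 -0.017  0.082] ext [0.043 0.042 0.023]
side 365 [ 0.468 -0.336  0.077] ext [0.043 0.045 0.014]
d [  80.7 -321.7  129. ] ang [0. 0. 0.]
d [-22.7 321.7   0. ] ang [0. 0. 0.]
```

Emit:
arm_command(delta_pos=[[81,-322,0],[81,-322,0],[81,-322,0],[81,-322,0],[81,-322,0],[81,-322,0],[81,-322,0],[81,-322,0],[81,-322,0],[81,-322,10],[81,-322,40],[81,-322,70],[81,-322,95],[81,-322,112],[81,-322,123],[81,-322,129],[81,-322,129]], angular=[[0,0,0],[0,0,0],[0,0,0],[0,0,0],[0,0,0],[0,0,0],[0,0,0],[0,0,0],[0,0,0],[0,0,0],[0,0,0],[0,0,0],[0,0,0],[0,0,0],[0,0,0],[0,0,0],[0,0,0]], fingers=1)

```text
t: 26.95
eef_pos: [0.4676, -0.3345, 0.0696]
orientation: [3.14, -0.002, 3.117]
force: [0.5, -0.3, -0.3]
finger_gap: 0.0853
grasp_force: 0.0
```

Emit:
arm_command(delta_pos=[[0,0,0],[0,0,0],[0,0,0],[0,0,0],[0,0,0],[0,0,0],[0,0,0],[0,0,0],[0,0,-15],[0,0,-40],[0,0,-70],[0,0,-100],[0,0,-110],[0,0,-110]], angular=[[0,0,0],[0,0,0],[0,0,0],[0,0,0],[0,0,0],[0,0,0],[0,0,0],[0,0,0],[0,0,0],[0,0,0],[0,0,0],[0,0,0],[0,0,0],[0,0,0]], fingers=0)

```text
t: 28.12
eef_pos: [0.4694, -0.3369, 0.1847]
orientation: [-3.138, 0.005, 3.116]
force: [0.4, -1.0, -1.1]
finger_gap: 0.0428
grasp_force: 61.0
```

Raised 20 mm more this time, so the final lowering is 99 mm.

Emit:
arm_command(delta_pos=[[-2,30,0],[-5,70,0],[-8,110,0],[-11,150,0],[-14,190,0],[-17,230,0],[-20,270,0],[-22,305,0],[-23,322,0],[-23,322,0],[-23,322,10],[-23,322,35],[-23,322,56],[-23,322,70],[-23,322,80],[-23,322,88],[-23,322,94],[-23,322,98],[-23,322,99],[-23,322,99]], angular=[[0,0,0],[0,0,0],[0,0,0],[0,0,0],[0,0,0],[0,0,0],[0,0,0],[0,0,0],[0,0,0],[0,0,0],[0,0,0],[0,0,0],[0,0,0],[0,0,0],[0,0,0],[0,0,0],[0,0,0],[0,0,0],[0,0,0],[0,0,0]])

```text
t: 29.78
eef_pos: [0.4995, -0.0147, 0.0827]
orientation: [-3.141, 0.001, 3.116]
force: [-0.8, 0.3, -1.1]
finger_gap: 0.0427
grasp_force: 61.0
```

Emit:
arm_command(delta_pos=[[0,0,1],[0,0,1],[0,0,1],[0,0,1],[0,0,1],[0,0,1],[0,0,-20],[0,0,-50],[0,0,-85],[0,0,-110],[0,0,-118],[0,0,-118]], angular=[[0,0,0],[0,0,0],[0,0,0],[0,0,0],[0,0,0],[0,0,0],[0,0,0],[0,0,0],[0,0,0],[0,0,0],[0,0,0],[0,0,0]], fingers=1)

```text
t: 30.78
eef_pos: [0.5005, -0.0145, 0.2024]
orientation: [-3.141, 0.004, 3.116]
force: [0.9, 0.3, -0.1]
finger_gap: 0.0854
grasp_force: 0.0
```

```bash
python3 - <<'E'
from h import *
for n in('scene','side'): bottles(n)
im=vision.get_image('side');P=cloud(im)
m=((abs(P[...,2])<.01)&(P[...,1]<-.1)&(P[...,0]>.35)&(P[...,0]<.72)&(im['pixels'].min(-1)>0.75*im['pixels'].max(-1))&(im['pixels'].max(-1)>60)).astype(np.uint8)
k,L,S,C=cv2.connectedComponentsWithStats(m);i=1+S[1:,4].argmax();print('tray',cv2.minAreaRect((P[L==i][:,:2]*1000).astype(np.float32)))
plan(.4416,-.0125,.081,178.5,(.4996,-.014,.200,178.5))
plan(.525,-.275,.191,178.5,(.4416,-.0125,.191,178.5))
E
```

```text
scene 1439 [ 0.559 -0.013  0.081] ext [0.275 0.051 0.021]
side 257 [ 0.672 -0.019  0.082] ext [0.043 0.048 0.025]
side 263 [ 0.615 -0.019  0.083] ext [0.043 0.046 0.024]
side 255 [ 0.556 -0.017  0.083] ext [0.042 0.049 0.026]
side 250 [ 0.499 -0.018  0.083] ext [0.043 0.042 0.025]
side 256 [ 0.441 -0.017  0.083] ext [0.043 0.045 0.025]
tray ((522.1655883789062, -278.1922912597656), (220.86325073242188, 223.31689453125), 6.61018180847168)
d [ 58.  -0. 119.] ang [0. 0. 0.]
d [ -90.2 -260.2   -0. ] ang [0. 0. 0.]
```

Emit:
arm_command(delta_pos=[[30,0,0],[58,0,0],[58,0,0],[58,0,20],[58,0,50],[58,0,80],[58,0,102],[58,0,114],[58,0,119],[58,0,119]], angular=[[0,0,0],[0,0,0],[0,0,0],[0,0,0],[0,0,0],[0,0,0],[0,0,0],[0,0,0],[0,0,0],[0,0,0]], fingers=1)

```text
t: 31.77
eef_pos: [0.4398, -0.0129, 0.0795]
orientation: [3.141, -0.004, 3.116]
force: [-0.2, -0.2, -0.5]
finger_gap: 0.0854
grasp_force: 0.0
```

Emit:
arm_command(delta_pos=[[0,0,0],[0,0,0],[0,0,0],[0,0,0],[0,0,0],[0,0,0],[0,0,0],[0,0,0],[0,0,-15],[0,0,-30],[0,0,-55],[0,0,-85],[0,0,-110],[0,0,-110],[0,0,-110]], angular=[[0,0,0],[0,0,0],[0,0,0],[0,0,0],[0,0,0],[0,0,0],[0,0,0],[0,0,0],[0,0,0],[0,0,0],[0,0,0],[0,0,0],[0,0,0],[0,0,0],[0,0,0]], fingers=0)

```text
t: 33.02
eef_pos: [0.4422, -0.013, 0.1929]
orientation: [-3.141, 0.004, 3.116]
force: [0.3, 0.4, -1.3]
finger_gap: 0.0426
grasp_force: 61.0
```

Emit:
arm_command(delta_pos=[[-8,-25,0],[-20,-60,0],[-33,-97,0],[-46,-134,0],[-59,-171,0],[-72,-208,0],[-83,-240,0],[-88,-260,0],[-88,-260,0],[-88,-260,10],[-88,-260,40],[-88,-260,70],[-88,-260,90],[-88,-260,104],[-88,-260,112],[-88,-260,116],[-88,-260,118],[-88,-260,119],[-88,-260,119]], angular=[[0,0,0],[0,0,0],[0,0,0],[0,0,0],[0,0,0],[0,0,0],[0,0,0],[0,0,0],[0,0,0],[0,0,0],[0,0,0],[0,0,0],[0,0,0],[0,0,0],[0,0,0],[0,0,0],[0,0,0],[0,0,0],[0,0,0]])

```text
t: 34.6
eef_pos: [0.523, -0.2751, 0.0728]
orientation: [-3.141, 0.001, 3.116]
force: [0.9, 0.4, -2.0]
finger_gap: 0.043
grasp_force: 61.3
```

Emit:
arm_command(delta_pos=[[0,0,0.5],[0,0,0.5],[0,0,0.5],[0,0,0.5],[0,0,0.5],[0,0,0.5],[0,0,0.5],[0,0,-20],[0,0,-50],[0,0,-85],[0,0,-125],[0,0,-165],[0,0,-187],[0,0,-187],[0,0,-187]], angular=[[0,0,0],[0,0,0],[0,0,0],[0,0,0],[0,0,0],[0,0,0],[0,0,0],[0,0,0],[0,0,0],[0,0,0],[0,0,0],[0,0,0],[0,0,0],[0,0,0],[0,0,0]], fingers=1)

```text
t: 35.85
eef_pos: [0.5232, -0.2754, 0.2609]
orientation: [-3.14, 0.003, 3.116]
force: [-0.5, 0.6, -1.1]
finger_gap: 0.0855
grasp_force: 0.0
```

```bash
python3 - <<'E'
from h import *
o=bot.get_obs();print(o['eef_pos'],np.degrees(o['orientation']))
for n in('scene','side'): bottles(n)
c=(*o['eef_pos'],178.5)
im=vision.get_image('side');save(im,'side3.png',(150,400,180,480),2.6)
plan(.5303,.2393,.259,175.04)
E
```

```text
[ 0.52322784 -0.27542592  0.26088191] [-1.79917031e+02  1.50008859e-01  1.78544414e+02]
scene 149 [ 0.524 -0.273  0.075] ext [0.046 0.044 0.01 ]
scene 1220 [ 0.587 -0.014  0.081] ext [0.219 0.049 0.021]
side 250 [ 0.672 -0.022  0.083] ext [0.042 0.052 0.027]
side 253 [ 0.614 -0.017  0.082] ext [0.042 0.05  0.024]
side 144 [ 0.546 -0.015  0.083] ext [0.025 0.047 0.024]
side 251 [ 0.499 -0.016  0.083] ext [0.043 0.045 0.025]
side 311 [ 0.523 -0.277  0.077] ext [0.042 0.045 0.014]
d [ 4.800e+00  5.141e+02 -4.000e-01] ang [ 0.05 -0.1   3.5 ]
```

View pics/side3.png

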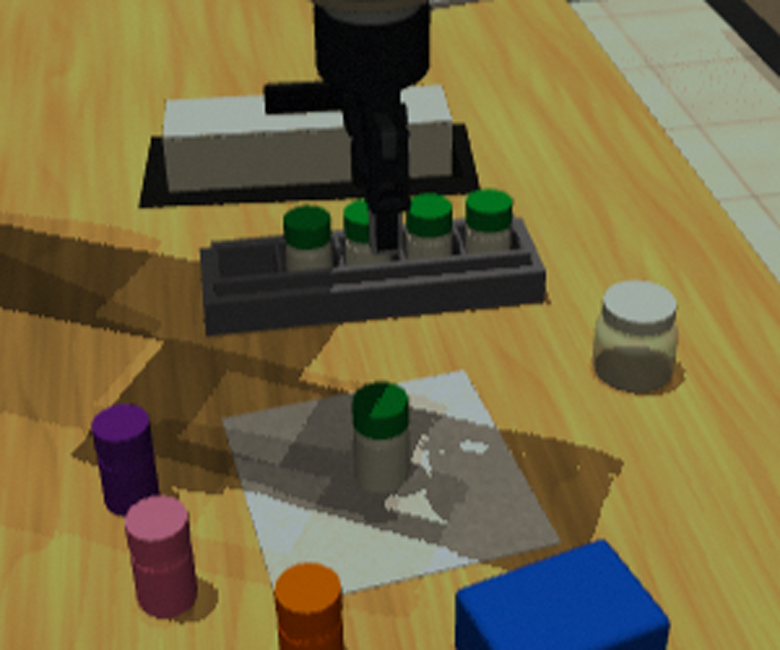

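The four new bottles are in pockets and level with each other, the old bottle stands on the sheet at crop (435,380), and the cover stands upright on the mat.

Emit:
arm_command(delta_pos=[[5,514,0],[5,514,0],[5,514,0],[5,514,0],[5,514,0],[5,514,0],[5,514,0],[5,514,0],[5,514,0],[5,514,0],[5,514,0],[5,514,0],[5,514,0],[5,514,0],[5,514,0],[5,514,0],[5,514,0],[5,514,0]], angular=[[0,0,3.5],[0,0,3.5],[0,0,3.5],[0,0,3.5],[0,0,3.5],[0,0,3.5],[0,0,3.5],[0,0,3.5],[0,0,3.5],[0,0,3.5],[0,0,3.5],[0,0,3.5],[0,0,3.5],[0,0,3.5],[0,0,3.5],[0,0,3.5],[0,0,3.5],[0,0,3.5]], fingers=1)

```text
t: 37.5
eef_pos: [0.5308, 0.2377, 0.2591]
orientation: [-3.141, -0.0, 3.054]
force: [0.1, -0.5, -0.7]
finger_gap: 0.0854
grasp_force: 0.0
```

```bash
python3 - <<'E'
from h import *
o=bot.get_obs();print(o['eef_pos'],np.degrees(o['orientation']))
im=vision.get_image('wrist');P=cloud(im);z=P[...,2]
m=(z>.094)&(z<.115)&(abs(P[...,0]-.53)<.08)&(abs(P[...,1]-.24)<.05)
print('handle',m.sum(),cv2.minAreaRect((P[m][:,:2]*1000).astype(np.float32)),np.median(z[m]))
plan(.5303,.2393,.102,175.04)
E
```

```text
[0.53076058 0.23766963 0.25911567] [-1.79982183e+02 -2.42438220e-02  1.74962200e+02]
handle 2599 ((530.0952758789062, 239.28504943847656), (13.9672269821167, 89.37446594238281), 84.97306823730469) 0.10198575753766986
d [  0.6   1.5 157.2] ang [-0.01 -0.01 -0.08]
```

Emit:
arm_command(delta_pos=[[0.5,1.5,35],[0.5,1.5,70],[0.5,1.5,105],[0.5,1.5,130],[0.5,1.5,147],[0.5,1.5,157],[0.5,1.5,157],[0.5,1.5,157]], angular=[[0,0,0],[0,0,0],[0,0,0],[0,0,0],[0,0,0],[0,0,0],[0,0,0],[0,0,0]], fingers=1)

```text
t: 38.22
eef_pos: [0.5306, 0.2401, 0.1026]
orientation: [-3.142, -0.0, 3.055]
force: [0.5, 0.0, 1.4]
finger_gap: 0.0855
grasp_force: 0.0
```

Emit:
arm_command(delta_pos=[[0,0,0],[0,0,0],[0,0,0],[0,0,0],[0,0,0],[0,0,0],[0,0,0],[0,0,0],[0,0,0],[0,0,0],[0,0,-10],[0,0,-25],[0,0,-50],[0,0,-80],[0,0,-110],[0,0,-140],[0,0,-160],[0,0,-160],[0,0,-160]], angular=[[0,0,0],[0,0,0],[0,0,0],[0,0,0],[0,0,0],[0,0,0],[0,0,0],[0,0,0],[0,0,0],[0,0,0],[0,0,0],[0,0,0],[0,0,0],[0,0,0],[0,0,0],[0,0,0],[0,0,0],[0,0,0],[0,0,0]], fingers=0)

```text
t: 39.8
eef_pos: [0.5307, 0.2406, 0.2636]
orientation: [3.14, 0.002, 3.055]
force: [-0.9, -0.1, -2.5]
finger_gap: 0.0129
grasp_force: 61.2
```

```bash
python3 - <<'E'
from h import *
o=bot.get_obs();print(o['eef_pos'],np.degrees(o['orientation']),o['finger_gap'])
plan(.5567,-.0155,.262,178.5)
plan(.5567,-.0155,.262,178.5,(.5303,.2393,.262,175.0))
E
```

```text
[0.53068036 0.24059794 0.26360663] [1.79936328e+02 1.19434641e-01 1.75048011e+02] 0.012863154398443034
d [ -48.  -252.9    1.4] ang [ 0.06  0.12 -3.45]
d [ -48.5 -251.5   -0. ] ang [ 0.   0.  -3.5]
```

Emit:
arm_command(delta_pos=[[-5,-25,0],[-11,-60,0],[-18,-95,0],[-25,-130,0],[-32,-165,0],[-38,-200,0],[-44,-230,0],[-48,-252,0],[-48,-252,0],[-48,-252,0],[-48,-252,0],[-48,-252,0]], angular=[[0,0,-0.5],[0,0,-1],[0,0,-1.5],[0,0,-2],[0,0,-2.5],[0,0,-3],[0,0,-3.5],[0,0,-3.5],[0,0,-3.5],[0,0,-3.5],[0,0,-3.5],[0,0,-3.5]])

```text
t: 40.8
eef_pos: [0.5559, -0.014, 0.2616]
orientation: [3.141, -0.001, 3.117]
force: [0.4, 0.1, -3.0]
finger_gap: 0.0132
grasp_force: 61.0
```

```bash
python3 - <<'E'
from h import *
o=bot.get_obs();print(o['eef_pos'],np.degrees(o['orientation']),o['finger_gap'])
for n in('scene','side'):
    im=vision.get_image(n);P=cloud(im);z=P[...,2]
    m=(z>.218)&(z<.238)&(P[...,1]>-.1)&(P[...,1]<.07)&(P[...,0]>.35)&(P[...,0]<.75)
    print(n,'cover',cv2.minAreaRect((P[m][:,:2]*1000).astype(np.float32)),np.median(z[m]))
bottles('side')
im=vision.get_image('wrist');P=cloud(im);z=P[...,2]
m=(z>.222)&(z<.245);print('wrist top',cv2.minAreaRect((P[m][:,:2]*1000).astype(np.float32)),np.median(z[m]))
plan(.5567,-.0155,.145,178.5)
E
```

```text
[ 0.5559297  -0.01395701  0.2616276 ] [ 1.79983747e+02 -7.56809318e-02  1.78587398e+02] 0.01316009382808771
scene cover ((557.5050048828125, -11.679759979248047), (89.95379638671875, 315.0187683105469), 87.8779525756836) 0.22677635329101434
side cover ((556.7647094726562, -15.932762145996094), (95.70602416992188, 312.79083251953125), 88.97323608398438) 0.23083678168769045
side 251 [ 0.672 -0.021  0.083] ext [0.043 0.046 0.025]
side 260 [ 0.614 -0.017  0.083] ext [0.044 0.049 0.026]
side 254 [ 0.555 -0.017  0.083] ext [0.042 0.049 0.025]
side 254 [ 0.499 -0.018  0.082] ext [0.043 0.045 0.024]
side 316 [ 0.522 -0.277  0.078] ext [0.042 0.044 0.016]
wrist top ((536.5613403320312, -13.251201629638672), (86.69657897949219, 186.4091796875), 88.67467498779297) 0.23022152284092082
d [ -0.4  -1.5 117.2] ang [ 0.   -0.01  0.11]
```

Emit:
arm_command(delta_pos=[[-0.5,-1.5,20],[-0.5,-1.5,45],[-0.5,-1.5,70],[-0.5,-1.5,90],[-0.5,-1.5,100],[-0.5,-1.5,100],[-0.5,-1.5,100],[-0.5,-1.5,100]], angular=[[0,0,0.1],[0,0,0.1],[0,0,0.1],[0,0,0.1],[0,0,0.1],[0,0,0.1],[0,0,0.1],[0,0,0.1]])

```text
t: 41.67
eef_pos: [0.5577, -0.0163, 0.1635]
orientation: [-3.141, 0.002, 3.115]
force: [-0.3, -0.2, -2.4]
finger_gap: 0.0126
grasp_force: 61.0
```

Emit:
arm_command(delta_pos=[[0.5,0.5,4],[0.5,0.5,8],[0.5,0.5,11],[0.5,0.5,14],[0.5,0.5,16],[0.5,0.5,18],[0.5,0.5,18]], angular=[[0,0,0],[0,0,0],[0,0,0],[0,0,0],[0,0,0],[0,0,0],[0,0,0]])

```text
t: 42.25
eef_pos: [0.5562, -0.0158, 0.1439]
orientation: [3.142, -0.001, 3.114]
force: [0.1, 0.1, -1.3]
finger_gap: 0.0127
grasp_force: 61.0
```

Emit:
arm_command(delta_pos=[[0,0,2],[0,0,4],[0,0,5],[0,0,6],[0,0,7],[0,0,7]], angular=[[0,0,0],[0,0,0],[0,0,0],[0,0,0],[0,0,0],[0,0,0]])

```text
t: 42.75
eef_pos: [0.5564, -0.0162, 0.1382]
orientation: [-3.141, 0.0, 3.115]
force: [-6.4, -4.0, 17.5]
finger_gap: 0.013
grasp_force: 63.9
```

Emit:
arm_command(delta_pos=[[0,0,0.5],[0,0,1],[0,0,1],[0,0,1]], angular=[[0,0,0],[0,0,0],[0,0,0],[0,0,0]])

```text
t: 43.08
eef_pos: [0.5563, -0.0163, 0.1381]
orientation: [-3.141, 0.001, 3.115]
force: [-12.5, -7.2, 36.2]
finger_gap: 0.0125
grasp_force: 66.5
```

Emit:
arm_command(delta_pos=[[0,0,-1],[0,0,-1.5],[0,0,-1.5]], angular=[[0,0,0],[0,0,0],[0,0,0]])

```text
t: 43.33
eef_pos: [0.5564, -0.0161, 0.1383]
orientation: [-3.141, 0.0, 3.115]
force: [-4.9, -3.2, 13.0]
finger_gap: 0.0131
grasp_force: 63.2
```

Emit:
arm_command(delta_pos=[[0,0,0],[0,0,0],[0,0,0],[0,0,0],[0,0,0],[0,0,0],[0,0,0],[0,0,0],[0,0,-20],[0,0,-50],[0,0,-90],[0,0,-120],[0,0,-120],[0,0,-120]], angular=[[0,0,0],[0,0,0],[0,0,0],[0,0,0],[0,0,0],[0,0,0],[0,0,0],[0,0,0],[0,0,0],[0,0,0],[0,0,0],[0,0,0],[0,0,0],[0,0,0]], fingers=1)

```text
t: 44.5
eef_pos: [0.5573, -0.0159, 0.2597]
orientation: [-3.141, 0.004, 3.114]
force: [-0.5, 0.8, -0.4]
finger_gap: 0.0855
grasp_force: 0.0
```

```bash
python3 - <<'E'
from h import *
o=bot.get_obs();print(o['t'],o['eef_pos'],o['force'])
im=vision.get_image('wrist');P=cloud(im);z=P[...,2]
m=(z>.095)&(z<.115)&(abs(P[...,1]+.015)<.05)&(abs(P[...,0]-.557)<.17);q=P[m]
A=np.c_[q[:,:2]-[.557,-.015],np.ones(len(q))];s=np.linalg.lstsq(A,q[:,2],rcond=None)[0]
print('wrist cover plane slopes/height',np.round(s,4),cv2.minAreaRect((q[:,:2]*1000).astype(np.float32)))
for n in('scene','side'):
    im=vision.get_image(n);P=cloud(im);z=P[...,2]
    m=(z>.098)&(z<.112)&(abs(P[...,1]+.015)<.05)&(abs(P[...,0]-.557)<.17);q=P[m]
    A=np.c_[q[:,:2]-[.557,-.015],np.ones(len(q))];print(n,np.round(np.linalg.lstsq(A,q[:,2],rcond=None)[0],4))
    bottles(n)
save(im,'side4.png',(150,400,180,480),2.6)
E
```

```text
44.5 [ 0.55733259 -0.0158933   0.25970209] [-0.45050037  0.84564713 -0.4186976 ]
wrist cover plane slopes/height [-0.0015  0.0003  0.1061] ((565.9021606445312, -16.418109893798828), (86.43290710449219, 293.5801696777344), 88.45026397705078)
scene [-1.000e-04 -8.800e-03  1.035e-01]
scene 148 [ 0.523 -0.272  0.075] ext [0.045 0.045 0.011]
side [0.0017 0.0354 0.1073]
side 312 [ 0.522 -0.277  0.077] ext [0.042 0.046 0.015]
```

View pics/side4.png

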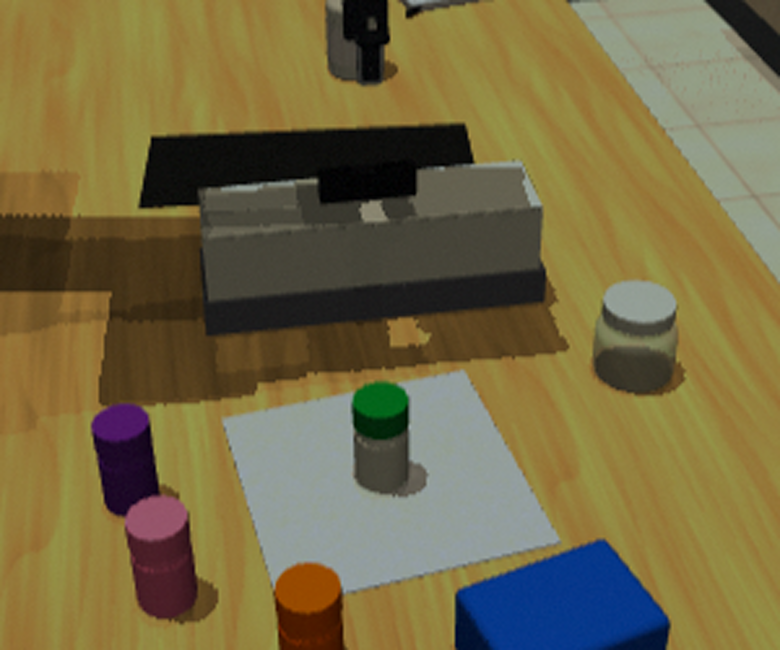

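The cover is seated and level: its top is at 0.106 m with slopes under 0.002 in the wrist view. The old bottle stands at crop (435,380) on the sheet and the other things have not moved.

```bash
python3 -c "
from h import *
print(bot.job_done())"
```

```text
the job is handed in; nothing more can be done
None
```

The job is done and handed in, with no verdict shown: all four new bottles are in rack pockets, the old bottle stands upright on the pale sheet, and the cover is back on the rack, pressed home at about 36 N and level.

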